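Seat the drilled pattern plate on the pricking jig's pins

TASK

On the lace-maker's desk, nudge the drilled aluminium plate sideways across the wooden jig with your fingertips until its two large holes drop over the two steel pins and it lies fully down and flat in the recess. Only push it: never lift or carry it, and leave the other things on the desk where they are.

Things in the scene. Friction and masses are not known exactly. Their poses are not given: they have to be found in the camera images.
- jig: Wooden jig, fixed to the desk: plywood board, x -75 to +75, y -150 to +80 mm. Origin on the desk, under the middle of the seated plate; z up. Above y = -58 mm it is a recess, floor at z = 10 mm, open at its +y end and -x side; below y = -58 mm a raised deck at z = 15 mm. A dark fence runs along y at its +x side. Two steel pins stand in the recess, hidden under the plate at the start.
- fence (a point): Middle of the top edge of the fence's inner face, which is flat and parallel to the jig's y axis at jig x = +50.5 mm; the fence's top is at z = 22 mm and it runs the length of the jig
- deck_edge (a point): Middle of the step where the deck (jig -y side) ends and the recess (jig +y side, 5 mm lower) begins: jig x = 0, y = -58 mm, z = 15 mm
- plate: Loose aluminium plate, 100 (x) by 110 (y) by 12 mm, 0.34 kg, two 12 mm through holes, rows of tiny dots. Origin: centre of underside. Starts level on deck and pin tops (z = 15 mm), 16 to 36 mm short of seated along jig -y, 5 to 12 mm to jig -x, up to 0.08 rad askew; slides with a few newtons. Seated: origin at jig x = y = 0 (2 mm play), z = 10 mm, axes along the jig's, top flush with the fence.
- plate_rear (a point): Middle of the plate's rear (-y) edge face, 55 mm from its centre, half-way up its thickness. Pushed along the fence to jig +y, this edge tips down off the deck about 3 mm before the holes drop over the pins
- hole0 (a point): Centre of the plate's hole at its x = -28, y = +10 mm, at the underside; belongs over pin0
- hole1 (a point): Centre of the plate's hole at its x = +28, y = +10 mm, at the underside; belongs over pin1
- pin0 (a point): Centre of the top of the fixed jig pin at jig x = -28, y = +10 mm; 8 mm in diameter, 5 mm tall, top level with the deck (15 mm above the desk), edge bevelled 1 mm
- pin1 (a point): Centre of the top of the like pin at jig x = +28, y = +10 mm
- spool_small: small thread spool, 22 mm across, 30 mm tall, standing on the raised deck of the jig in the corner by the fence; bystander (origin: centre of its underside)
- spool_big: larger thread spool, 38 mm across, 46 mm tall, upright on the desk behind the fence; bystander (origin: centre of its underside)
- glue: small white bottle, 34 mm across, 60 mm tall, upright on the desk behind the fence; bystander (origin: centre of its underside)
- pin_tub: open square tub of pins, 60 x 60 x 30 mm, on the desk just past the recess end of the jig; bystander (origin: centre of its underside)
- pencil_mug: white mug 70 mm across, 85 mm tall, with pencils reaching 150 mm; bystander (origin: centre of its underside)
- tape_measure: round tape-measure case, 52 mm across, 16 mm tall, lying on the desk past the deck end of the jig; bystander (origin: centre of its underside)
- notebook: ring-bound notebook 107 x 150 x 14 mm lying on the desk to the robot's left; bystander (origin: centre of its underside)
There are look-alikes about, which are no part of the job. Leave any black look-alike of the plate alone.

How it is judged (in metres and radians):
At the end, for the whole second after the job is handed in: The plate lies flat (within 0.025 rad) on the recess floor (underside less than 2 mm above it), each hole over its pin (centres within 3.5 mm in plan), at rest (z of plate in the frame of jig between 0.0085 and 0.012 m and horizontal distance between hole0 and pin0 below 0.0035 m and horizontal distance between hole1 and pin1 below 0.0035 m and angle between the z axis of plate and the z axis of jig, either way round below 0.025 rad and linear speed of plate below 0.01 m/s); the robot touches nothing.
It fails at once if the plate is lifted: its underside rises more than 8 mm above the deck (z of plate in the frame of jig above 0.023 m).
It fails at once if the plate is tipped up by more than 0.2 rad (angle between plate's own z axis and vertical above 0.2 rad).
It fails at once if one of the other things (spools, bottle, tub, mug, tape measure, notebook) is moved more than 20 mm (distance of any of spool_small, spool_big, glue, pin_tub, pencil_mug, tape_measure, notebook from where it was at the start of the episode above 0.02 m).
It fails at once if one of the other things is tipped over (0.4 rad) (angle between any of spool_small, spool_big, glue, pin_tub, pencil_mug, tape_measure, notebook's own z axis and vertical above 0.4 rad).
It also fails if it takes over 64 s, if anything falls off the work surface, if the arm or the gripper's body presses on something with over 40 N, if the wrist force passes 120 N, or if a joint passes its speed limit or range.

ROBOT

A 6-joint arm with a two-finger parallel gripper is mounted at the origin on the work surface. World frame = base frame: x ahead of the robot, y to its left, z up, the work surface at z = 0. Lengths are in mm, angles in rad, forces in N, time in s.
With the tool pointing down it reaches from about 350 to 875 mm from the base axis. Payload 4.2 kg.
Tool frame: the origin (TCP) lies on the mounting face of the last link; the fingertips stand 173 mm ahead of it and the grasp point (between the pads) lies 155 mm ahead of it; z points along the fingers, y is the direction in which the jaws open and shut (so a half turn about z gives the same grasp; the last joint's range is limited). The gripper opens to 85 mm and grips with 20 to 120 N. Pads are 22 mm wide; open, the fingers measure 114 mm over their backs; the gripper's body (76 mm by 85 mm) begins 54 mm behind the grasp point. The pads swing forward as they close: fully open they stand 13 mm farther back than shut.
Start: joints at [-1.083, 0.385, 0.008, 0, -1.194, -0.259], TCP at [141.773, -608.687, 404.712] pointing down, gripper open.
Joint ranges: [-3.14, 3.14], [-1.21, 2.06], [-1.07, 1.41], [-3.16, 2.05], [-2.99, -0.16], [-3.1, 3.1]. Speed limits (rad/s): [2.79, 2.79, 3.14, 3.14, 3.14, 3.14].

INTERFACE

Orientations are given as a unit quaternion [x, y, z, w].
In Python, from bench import arm gives the robot as it stands. The module is installed in compiled form; this text tells all that it offers.
- The arm moves only by the tool play_rows, never from a script. Its argument "moves" is a list of rows, each a list of 3 entries, a list of its own where there are three numbers: the shift along the world's x, y, z in units of 30 cm (1.0 is 30 cm), then the turn about the world's z in units of 30 degrees (1.0 is 30 degrees), then the gripper's target within -1 to 1 (shut at 1, half-way at 0, fully open at -1). In form: [[[x, y, z], turn, jaw], ...]. A call has 1 to 12 rows; each row is the pose to reach, as a shift and turn from the pose measured when the call began; what a row does not reach only later rows make up. A row lasts 1/8 s, in which the tool goes at most 62.5 mm and 10.7 degrees, less where a joint would pass 70% of its speed; a pose out of reach is approached as far as the arm can. A call with a number of a shift or a turn outside -1 to 1 is refused whole. A call with a gripper value outside its range is refused whole. The fingers move at their own pace and stop on an object; the grip force is fixed at half the most. Time passes only in rows, so rows that repeat a pose let the fingers close. It gives the time, the measured TCP pose, the force and the opening at its end, in the units of the state.
- arm.read_state(): the state, without advancing time (a new reading comes with each control period).
- arm.get_image(name): name is "side" or "top" or "wrist"; returns a dict with "pixels" (384x512x3 uint8, red, green, blue), "vfov" (degrees; the focal length in pixels is half the picture's height over the tangent of half this angle, whatever the lens; pixels are square), "cx", "cy" (the principal point, pixels), "xyz" and "rotation" of the camera in the world. Camera axes: x right, y up, looking along -z (the intrinsics and any distortion apply to the point x, -y, -z); pixel columns grow to the right and rows downward; lengths in mm; the calibration is good to about 2 mm. The wrist camera is an equidistant fisheye: a pixel r from the principal point sees the ray r / f radians off the axis. A picture is of the moment at which its call begins. There is no depth.
- arm.job_done(): hands the job in, once; it reports no verdict.
Trained networks look in a picture, given as the dict that the camera call returned (one of the last four; its "shot" number tells which), for a name from the list of things; names that differ only in an ending like _2 or _b are one class to them, and where a whole thing is asked for, a point or a joint stands for the part that bears it (a point fixed in the world has none). Each returns a list of dicts, best first, with "conf" (0 to 1); they miss things now and then, are a little off and sometimes report something else, mostly with a low value. They report only what shows in the picture. A call takes as long as a camera call. They do not tell look-alikes from the thing itself.
- arm.look_for(name, picture): "centre" ([x, y, z] in mm, in world coordinates, good to about 4 mm: the middle of the surface that is visible of it).
The state is a dict: "clock": time; "joints": joint angles; "joint_vel": joint speeds; "joint_efforts": joint torques, N m; "position": TCP position; "ee_rot": TCP orientation; "contact_force": force on the tool from outside, world axes, zero at the start; "wrist_torque": the same for the moment, N m; "gripper_width": finger opening in mm.
Only numpy, scipy, OpenCV 4.12 (cv2) and the standard library are available. Lean on these libraries where they do the work, as an engineer would, in place of code of your own. Each camera call takes 0.05 s, during which the arm holds its last target.

## Working session

There is one attempt and no reset: what is moved stays moved. The work goes in short steps, Python scripts to look and compute and a tool call to move; the robot and the scene stay as the last step left them, time stands still between calls to the robot, and variables do not carry over. Pictures are saved under pics/ and viewed, and the job is handed in when it is done.

Besides the shell and the picture viewer there is one more tool, called after "Call:" as a command line: name --argument value ..., lists and objects as JSON in quotes. play_rows: Moves the arm, as the interface text tells. Shifts and turns lie within -1 to 1; 1 stands for 30 cm of shift or 30 degrees of turn. Its arguments: {"type":"object","properties":{"moves":{"type":"array"}},"required":["moves"]}

```bash
mkdir -p pics
cat > h.py <<'E'
import numpy as np,cv2
from bench import arm
def save(p,n): cv2.imwrite('pics/'+n,p['pixels'][:,:,::-1])
def foc(p): return p['pixels'].shape[0]/2/np.tan(np.radians(p['vfov'])/2)
def R(p):
    r=np.array(p['rotation'],float)
    if r.size==9: return r.reshape(3,3)
    from scipy.spatial.transform import Rotation
    return Rotation.from_quat(r).as_matrix()
def ray(p,u,v,fish=False):
    f=foc(p);x=(u-p['cx']);y=(v-p['cy'])
    if fish:
        r=np.hypot(x,y);t=r/f;s=np.sin(t)/max(r,1e-9);d=np.array([x*s,-y*s,-np.cos(t)])
    else: d=np.array([x/f,-y/f,-1.])
    return R(p)@d
def at(p,u,v,z,fish=False):
    d=ray(p,u,v,fish);o=np.array(p['xyz'],float);return o+d*(z-o[2])/d[2]
def proj(p,X,fish=False):
    c=R(p).T@(np.array(X,float)-np.array(p['xyz']));f=foc(p);c=np.array([c[0],-c[1],-c[2]])
    if fish:
        r=np.hypot(c[0],c[1]);t=np.arctan2(r,c[2]);k=f*t/max(r,1e-9)
    else:k=f/c[2]
    return p['cx']+k*c[0],p['cy']+k*c[1]
E
python3 - <<'E'
from h import *
s=arm.read_state();print(s)
for n in ['top','side','wrist']:
    p=arm.get_image(n);save(p,n+'0.png');print(n,{k:v for k,v in p.items() if k!='pixels'})
    for t in (['jig','fence','deck_edge','plate','plate_rear','hole0','hole1','spool_small','pin_tub','tape_measure'] if n!='side' else ['plate','hole0','hole1','deck_edge']):
        print(t,[(np.round(d['centre']).tolist(),round(d['conf'],2)) for d in arm.look_for(t,p)][:3])
E
```

```text
{'clock': 0.0, 'joints': array([-1.08343488e+00,  3.85544877e-01,  6.61369207e-03, -4.80081270e-04,
       -1.19401371e+00, -2.58579146e-01]), 'joint_vel': array([ 0.00204758,  0.00184885,  0.00117401,  0.00097188, -0.00058513,
       -0.00040242]), 'joint_efforts': array([ 3.24490429e-04, -3.92287517e+01,  1.88394803e+01,  4.18605477e+00,
       -4.67700243e-03, -9.47536194e-06]), 'position': array([ 141.71497802, -608.50341598,  403.62628546]), 'ee_rot': array([-1.14053789e-01,  9.93473970e-01,  1.08172277e-03, -1.83682287e-04]), 'contact_force': array([-0.56999025,  0.17149922, -0.59282027]), 'wrist_torque': array([0.02924674, 0.04723892, 0.04824303]), 'gripper_width': 85.4091718367078}
top {'vfov': 56.54779163093608, 'cx': 254.5170992308458, 'cy': 196.15380471575764, 'xyz': array([478.0685336 ,  59.5589829 , 901.22261756]), 'rotation': array([-0.04054808,  0.02015157,  0.71276212, -0.6999428 ]), 'shot': 1}
jig [([517.0, -98.0, 12.0], 0.86)]
fence [([516.0, -97.0, 14.0], 0.69)]
deck_edge [([517.0, -93.0, 17.0], 0.83)]
plate [([405.0, 181.0, 12.0], 0.98), ([711.0, -285.0, 12.0], 0.
[... 888 characters left out ...]
402.0, 172.0, 14.0], 0.72), ([711.0, -291.0, 8.0], 0.7), ([668.0, 221.0, 10.0], 0.57)]
deck_edge [([500.0, -118.0, 16.0], 0.65)]
wrist {'vfov': 65.70646984690485, 'cx': 254.52711840551802, 'cy': 192.1770530382287, 'xyz': array([  68.59424029, -623.93126295,  375.46782545]), 'rotation': array([-0.09300126, -0.11680105,  0.77472243,  0.61442121]), 'shot': 3}
jig [([510.0, -184.0, 13.0], 0.65)]
fence [([511.0, -190.0, 15.0], 0.74)]
deck_edge [([509.0, -189.0, 17.0], 0.68)]
plate [([425.0, 123.0, 12.0], 0.66)]
plate_rear []
hole0 [([426.0, 124.0, 12.0], 0.53)]
hole1 [([426.0, 124.0, 12.0], 0.53)]
spool_small []
pin_tub []
tape_measure [([429.0, -259.0, 23.0], 0.6), ([512.0, -190.0, 16.0], 0.24)]
```

View pics/top0.png

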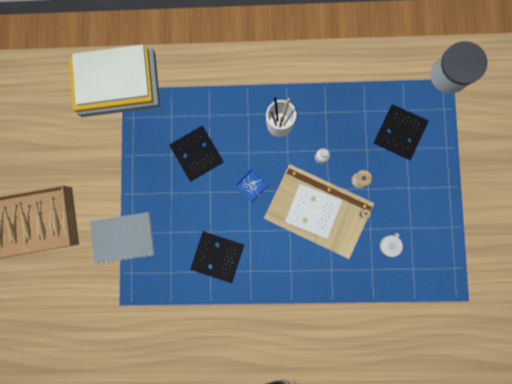

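View pics/side0.png

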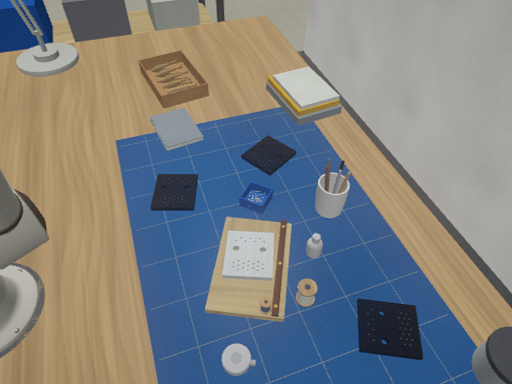

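Run:
```python
import cv2
a=cv2.imread('pics/top0.png');cv2.imwrite('pics/topz.png',cv2.resize(a[80:380,200:460],None,fx=2.3,fy=2,interpolation=3)[:600] if 0 else cv2.resize(a[100:300,225:425],None,fx=3,fy=3,interpolation=2))
a=cv2.imread('pics/side0.png');cv2.imwrite('pics/sidez.png',cv2.resize(a[60:260,180:440],None,fx=3,fy=3,interpolation=2))
```

```text
(no output)
```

View pics/topz.png

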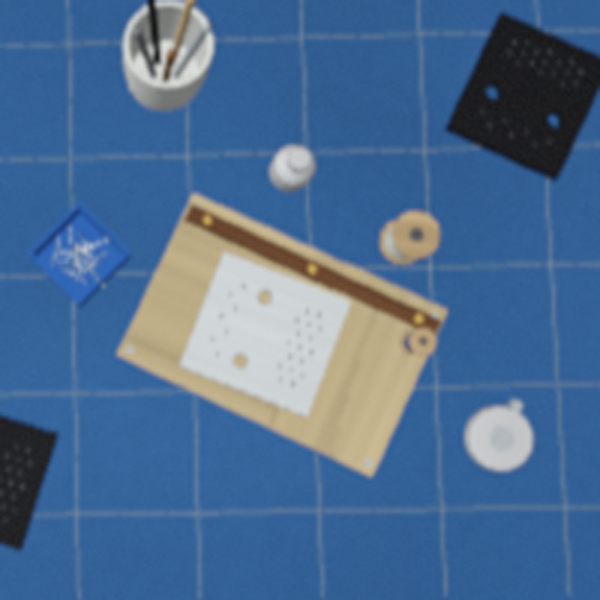

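View pics/sidez.png

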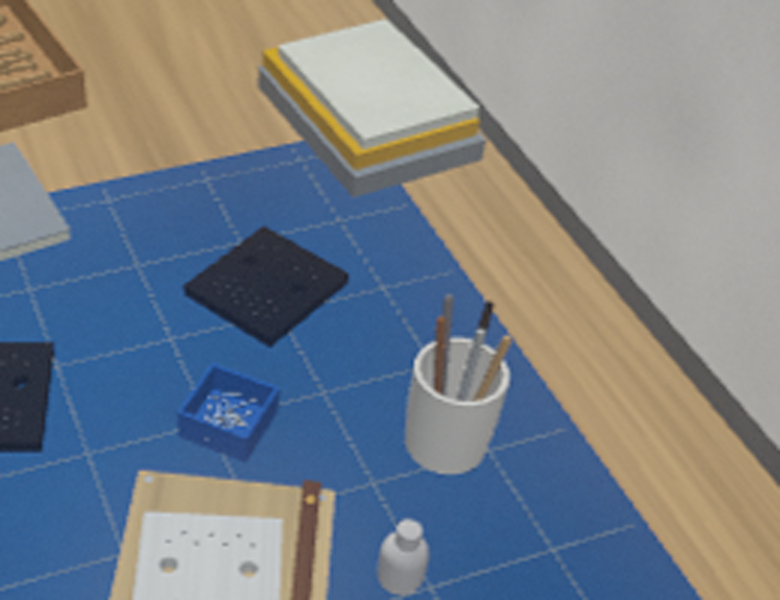

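```bash
cat >> h.py <<'E'
def rt(q,yaw,X): c,s=np.cos(yaw),np.sin(yaw); return np.array([q[0]+c*X[0]-s*X[1],q[1]+s*X[0]+c*X[1],X[2]])
def inv(q,yaw,X): c,s=np.cos(yaw),np.sin(yaw);d=np.array(X[:2])-q[:2];return np.array([c*d[0]+s*d[1],-s*d[0]+c*d[1],X[2]])
def platefit(p,z=27,guess=None):
    im=p['pixels'].astype(int);g=im.min(2);sat=im.max(2)-im.min(2)
    return (g>150)&(sat<45)
E
python3 - <<'E'
from h import *
from scipy.optimize import least_squares
p=arm.get_image('top');save(p,'t1.png')
f=lambda u,v:(225+(u+.5)/3-.5,100+(v+.5)/3-.5)
pl=[f(*a) for a in [(222,252),(350,295),(308,415),(180,367)]]
m=platefit(p).astype(np.uint8)
n,l,st,c=cv2.connectedComponentsWithStats(m)
k=l[int(pl[0][1]+25),int(pl[0][0]+5)];print(k,st[k])
cn=max(cv2.findContours((l==k).astype(np.uint8),0,cv2.CHAIN_APPROX_NONE)[0],key=len)
print(cv2.minAreaRect(cn))
for a in pl: print('plate',at(p,*a,27)[:2].round(1))
box=cv2.boxPoints(cv2.minAreaRect(cn))
for a in box: print('box',a,at(p,*a,27)[:2].round(1))
J=[f(*a) for a in [(190,195),(118,353),(372,476),(447,312)]]
for a in J: print('jig',at(p,*a,12)[:2].round(1))
M=[((75,80,10),J[0]),((-75,80,10),J[1]),((-75,-150,15),J[2]),((75,-150,15),J[3])]
def r(x): return np.concatenate([np.subtract(proj(p,rt(x[:2],x[2],X)),uv) for X,uv in M])
s=least_squares(r,[510,-60,-1]);print('jigpose',s.x,s.fun.round(2))
d=0
E
```

```text
10 [ 285  184   57   55 1985]
((313.10345458984375, 210.7413787841797), (47.53800582885742, 42.52423095703125), 21.801406860351562)
plate [582.3 -24.9]
plate [ 544.9 -127.7]
plate [448.5 -90.4]
plate [488.9  11.7]
box [283.13794 221.65517] [489.8  15.4]
box [298.93103 182.17241] [585.9 -25.6]
box [343.06897 199.82759] [ 540.4 -131.7]
box [327.27588 239.31035] [445.4 -90.1]
jig [632.6  -0.9]
jig [501.6  61.9]
jig [ 397.8 -143.1]
jig [ 530.5 -209.7]
jigpose [ 5.31362619e+02 -4.12918738e+01 -4.61760751e-01] [ 0.79 -0.47 -0.73  0.72 -0.11  0.28  0.04 -0.55]
```

```bash
cat > ov.py <<'E'
from h import *
def overlay(p,q,plate,name,crop,k,fish=False):
    im=p['pixels'][:,:,::-1].copy();x0,y0,w,h=crop
    im=cv2.resize(im[y0:y0+h,x0:x0+w],None,fx=k,fy=k,interpolation=2)
    def L(pts,col,pose=q):
        P=[proj(p,rt(pose[:2],pose[2],X),fish) for X in pts]
        P=np.array([((a-x0+.5)*k,(b-y0+.5)*k) for a,b in P]).round().astype(int)
        cv2.polylines(im,[P.reshape(-1,1,2)],False,col,1)
    L([(75,80,10),(-75,80,10),(-75,-58,10)],(0,0,255));L([(-75,-58,15),(-75,-150,15),(75,-150,15)],(0,0,255))
    L([(50.5,80,22),(50.5,-150,22)],(0,255,0));L([(-75,-58,15),(50,-58,15)],(255,0,255))
    L([(75,80,0),(75,-150,0)],(0,255,255))
    if plate is not None: L([(50,55,27),(-50,55,27),(-50,-55,27),(50,-55,27),(50,55,27)],(255,0,0),plate)
    cv2.imwrite('pics/'+name,im)
E
python3 - <<'E'
from ov import *
p=arm.get_image('top')
overlay(p,np.array([531.4,-41.3,-.462]),np.array([516.2,-57.8,-.349]),'ov1.png',(255,145,130,120),6)
E
```

```text
(no output)
```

View pics/ov1.png

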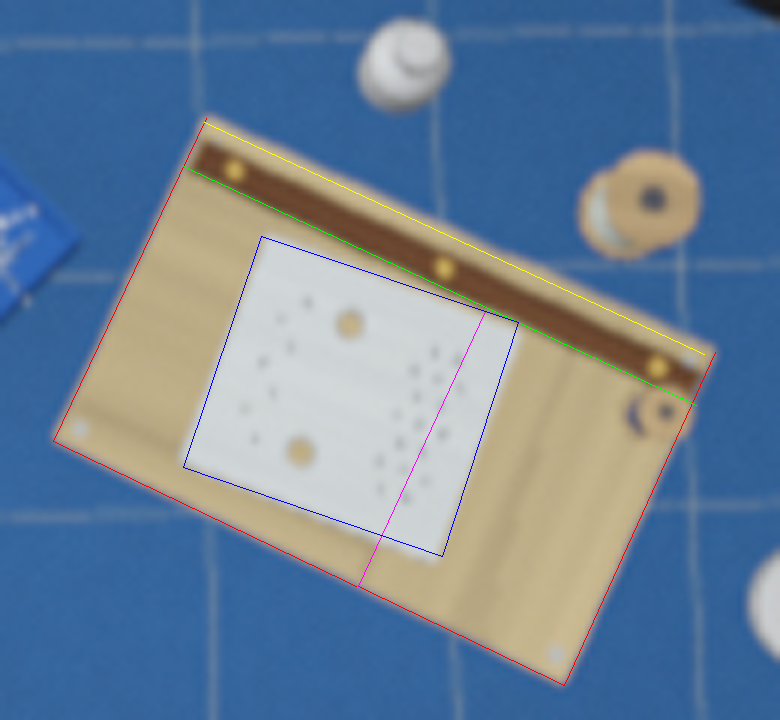

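Call:
play_rows --moves '[[[0.1,0.2,0],-0.2,0],[[0.2,0.4,0],-0.4,0],[[0.3,0.6,0],-0.5,0],[[0.4,0.8,0],-0.6,0],[[0.5,1.0,0],-0.7,0],[[0.5,1.0,0],-0.7,0],[[0.5,1.0,0],-0.7,0]]'

```text
clock: 2.33
position: [292.2, -307.5, 405.2]
ee_rot: [0.067, 0.998, -0.0, 0.001]
contact_force: [-1.0, -0.4, -0.3]
gripper_width: 42.6
```

Call:
play_rows --moves '[[[0.1,0.2,0],-0.2,0],[[0.2,0.4,0],-0.4,0],[[0.3,0.6,0],-0.5,0],[[0.4,0.8,-0.1],-0.63,0],[[0.487,1.0,-0.25],-0.63,0],[[0.487,1.0,-0.4],-0.63,0],[[0.487,1.0,-0.6],-0.63,0],[[0.487,1.0,-0.65],-0.63,0],[[0.487,1.0,-0.65],-0.63,0]]'

```text
clock: 3.45
position: [438.3, -8.4, 208.5]
ee_rot: [0.23, 0.973, -0.002, -0.002]
contact_force: [0.1, -1.1, 0.5]
gripper_width: 42.6
```

Run:
```python
from ov import *
q=np.array([531.4,-41.3,-.462])
s=arm.read_state();print(s['position'],s['ee_rot'],s['contact_force'],inv(q,q[2],s['position']))
p=arm.get_image('wrist');save(p,'w1.png')
overlay(p,q,np.array([516.2,-57.8,-.349]),'w1o.png',(0,0,512,384),1.5,True)
p=arm.get_image('side');save(p,'s1.png')
```

```text
[438.30805636  -8.36622417 208.45263073] [ 0.23043049  0.97308562 -0.00186648 -0.00163602] [ 0.10151153 -1.11986447  0.51353163] [-98.01232477 -12.01364861 208.45263073]
```

View pics/w1o.png

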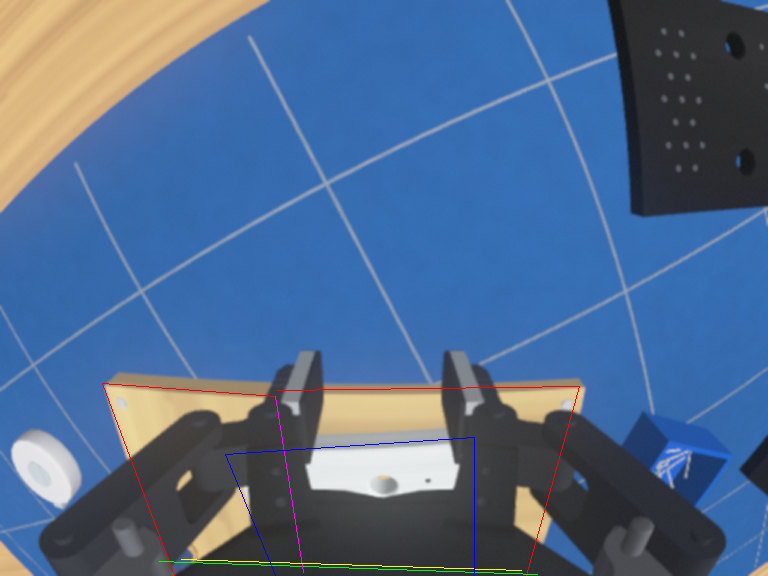

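View pics/s1.png

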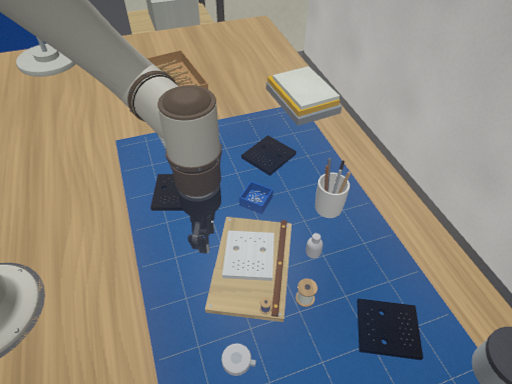

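Call:
play_rows --moves '[[[0,0,-0.06],0,0],[[0,0,-0.1],0,0],[[0,0,-0.1],0,0],[[0,0,-0.105],0,0],[[0,0,-0.11],0,0],[[0,0,-0.115],0,0],[[0,0,-0.12],0,0],[[0,0,-0.12],0,0]]'

```text
clock: 4.55
position: [439.1, -8.0, 174.7]
ee_rot: [0.23, 0.973, -0.0, 0.001]
contact_force: [-0.8, -0.3, -0.2]
gripper_width: 42.8
```

Call:
play_rows --moves '[[[0,0,-0.005],0,0],[[0,0,-0.01],0,0],[[0,0,-0.01],0,0]]'

```text
clock: 4.92
position: [439.1, -8.0, 171.7]
ee_rot: [0.23, 0.973, -0.0, 0.001]
contact_force: [0.7, -0.3, -0.4]
gripper_width: 42.8
```

Call:
play_rows --moves '[[[0,0,-0.005],0,0],[[0,0,-0.008],0,0],[[0,0,-0.008],0,0]]'

```text
clock: 5.3
position: [439.1, -7.9, 171.5]
ee_rot: [0.23, 0.973, -0.0, 0.001]
contact_force: [-7.0, 0.8, 25.8]
gripper_width: 42.9
```

Call:
play_rows --moves '[[[0,0,-0.005],0,0],[[0,0,-0.008],0,0],[[0,0,-0.008],0,0]]'

```text
clock: 5.68
position: [439.0, -7.9, 171.5]
ee_rot: [0.23, 0.973, -0.0, 0.002]
contact_force: [-6.9, 1.6, 27.1]
gripper_width: 42.2
```

Call:
play_rows --moves '[[[0,0,0.03],0,0],[[0,0,0.063],0,0],[[0,0,0.063],0,0],[[0,0,0.063],0,0]]'

```text
clock: 6.18
position: [438.9, -8.0, 190.1]
ee_rot: [0.23, 0.973, -0.0, 0.001]
contact_force: [-0.2, -0.1, 0.5]
gripper_width: 43.1
```

Call:
play_rows --moves '[[[0.03,-0.015,0],0,0],[[0.06,-0.03,0],0,0],[[0.066,-0.033,0],0,0],[[0.072,-0.036,0],0,0],[[0.078,-0.039,0],0,0],[[0.084,-0.042,0],0,0],[[0.09,-0.045,0],0,0],[[0.09,-0.045,0],0,0]]'

```text
clock: 7.18
position: [465.9, -21.4, 190.1]
ee_rot: [0.23, 0.973, -0.0, 0.001]
contact_force: [0.4, -0.3, 0.1]
gripper_width: 43.0
```

Run:
```python
from ov import *
q=np.array([531.4,-41.3,-.462])
s=arm.read_state();print(s['position'],s['contact_force'],inv(q,q[2],s['position']))
p=arm.get_image('wrist');save(p,'w2.png')
p=arm.get_image('side');im=p['pixels'][200:330,180:320,::-1];cv2.imwrite('pics/s2.png',cv2.resize(im,None,fx=4.5,fy=4.5,interpolation=2))
```

```text
[465.94867168 -21.44593873 190.09174313] [ 0.35191092 -0.2758258   0.05270093] [-67.43933079 -11.4016135  190.09174313]
```

View pics/w2.png

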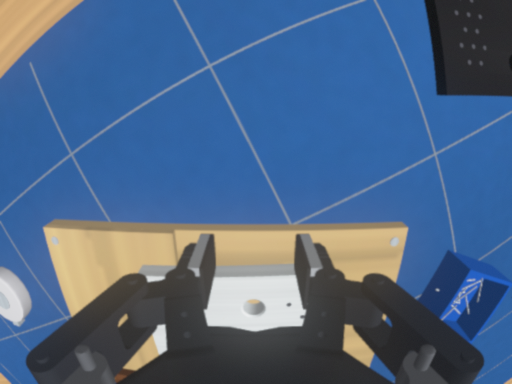

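View pics/s2.png

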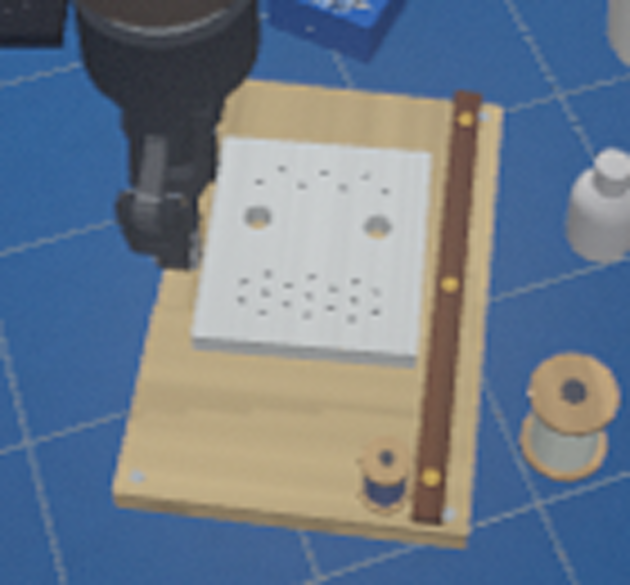

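Call:
play_rows --moves '[[[0.006,-0.003,0],0,0],[[0.01,-0.005,0],0,0],[[0.014,-0.007,0],0,0],[[0.018,-0.009,0],0,0],[[0.018,-0.009,0],0,0]]'

```text
clock: 7.9
position: [471.4, -24.2, 190.1]
ee_rot: [0.23, 0.973, -0.0, 0.001]
contact_force: [-1.9, -0.2, 0.8]
gripper_width: 42.9
```

Call:
play_rows --moves '[[[0.004,-0.002,0],0,0],[[0.007,-0.0035,0],0,0],[[0.007,-0.0035,0],0,0]]'

```text
clock: 8.28
position: [472.6, -25.5, 189.9]
ee_rot: [0.23, 0.973, -0.001, 0.0]
contact_force: [-5.1, 1.3, 3.3]
gripper_width: 42.7
```

```bash
cat > look.py <<'E'
from ov import *
import sys
q=np.array([531.4,-41.3,-.462]);n=sys.argv[1]
s=arm.read_state();print(s['position'],s['contact_force'],inv(q,q[2],s['position']))
p=arm.get_image('wrist');save(p,'w%s.png'%n)
p=arm.get_image('side');im=p['pixels'][200:330,180:320,::-1];cv2.imwrite('pics/s%s.png'%n,cv2.resize(im,None,fx=4.5,fy=4.5,interpolation=2))
E
python3 look.py 3
```

```text
[472.64952766 -25.5155106  189.92818693] [-5.06845557  1.26845381  3.25165768] [-59.62700551 -12.05770787 189.92818693]
```

View pics/s3.png

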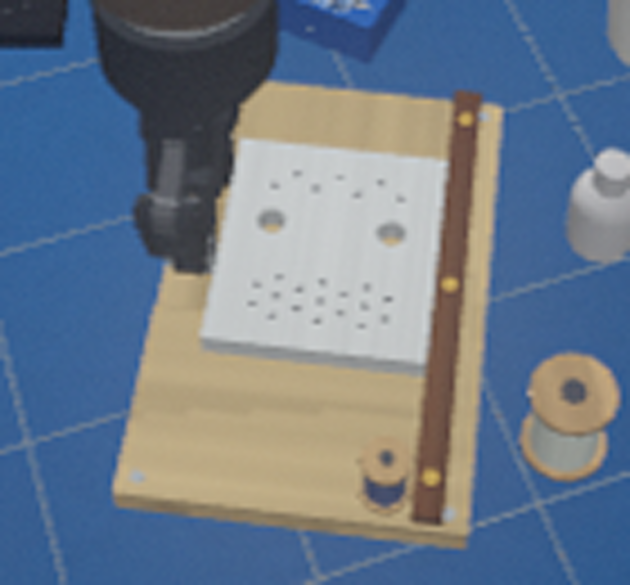

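View pics/w3.png

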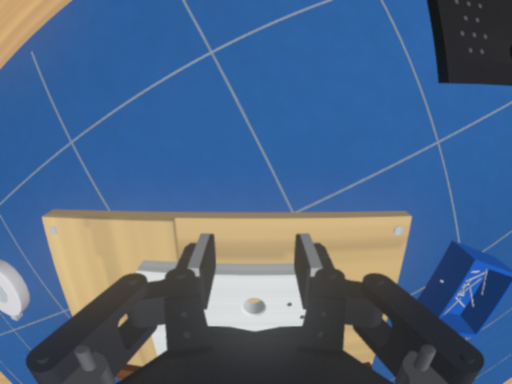

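Call:
play_rows --moves '[[[0.004,-0.002,0],0,0],[[0.008,-0.004,0],0,0],[[0.008,-0.004,0],0,0]]'

```text
clock: 8.75
position: [473.3, -26.1, 189.7]
ee_rot: [0.23, 0.973, -0.001, -0.002]
contact_force: [-8.2, 9.7, 6.8]
gripper_width: 42.9
```

Call:
play_rows --moves '[[[-0.03,0.015,0],0,0],[[-0.06,0.03,0],0,0],[[-0.06,0.03,0.1],0,0],[[-0.06,0.03,0.25],0.3,0],[[-0.06,0.03,0.25],0.6,0],[[-0.03,-0.05,0.25],0.9,0],[[0,-0.15,0.25],1,0],[[0.05,-0.25,0.25],1,0],[[0.053,-0.334,0.25],1,0],[[0.053,-0.334,0.25],1,0]]'

```text
clock: 10.0
position: [489.2, -127.5, 264.5]
ee_rot: [-0.028, 1.0, -0.002, -0.001]
contact_force: [-0.6, 0.3, -0.3]
gripper_width: 43.1
```

Call:
play_rows --moves '[[[0,0,0],0.3,0],[[0,0,0],0.6,0],[[0,0,0],0.9,0],[[0,0,0],1,0],[[0,0,0],1,0]]'

```text
clock: 10.62
position: [489.1, -126.7, 264.6]
ee_rot: [-0.286, 0.958, -0.002, -0.001]
contact_force: [-0.3, -0.1, -0.5]
gripper_width: 42.7
```

Call:
play_rows --moves '[[[0,0,0],0.3,0],[[0,0,0],0.6,0],[[0,0,0],0.9,0],[[0,0,0],1,0],[[0,0,0],1,0]]'

```text
clock: 11.25
position: [489.0, -126.3, 264.6]
ee_rot: [-0.524, 0.852, -0.003, 0.0]
contact_force: [0.3, 0.0, 0.3]
gripper_width: 42.8
```

```bash
python3 look.py 4
python3 - <<'E'
from ov import *
from scipy.spatial.transform import Rotation as Ro
q=np.array([531.4,-41.3,-.462])
s=arm.read_state();y=Ro.from_quat(s['ee_rot']).as_matrix()[:,1];print(np.degrees(np.arctan2(y[1],y[0])))
p=arm.get_image('top')
overlay(p,q,np.array([531.4+.5*.895-.4457*22,-41.3-.2-.895*22,-.462]),'ov4.png',(255,145,130,120),6)
p=arm.get_image('wrist')
overlay(p,q,np.array([531.4+.5*.895-.4457*22,-41.3-.2-.895*22,-.462]),'wo4.png',(0,0,512,384),1.5,True)
E
```

```text
[ 488.988      -126.32960808  264.59244647] [0.26045491 0.04990503 0.31880294] [-6.46051575e-02 -9.50200391e+01  2.64592446e+02]
153.21619884472196
```

View pics/s4.png

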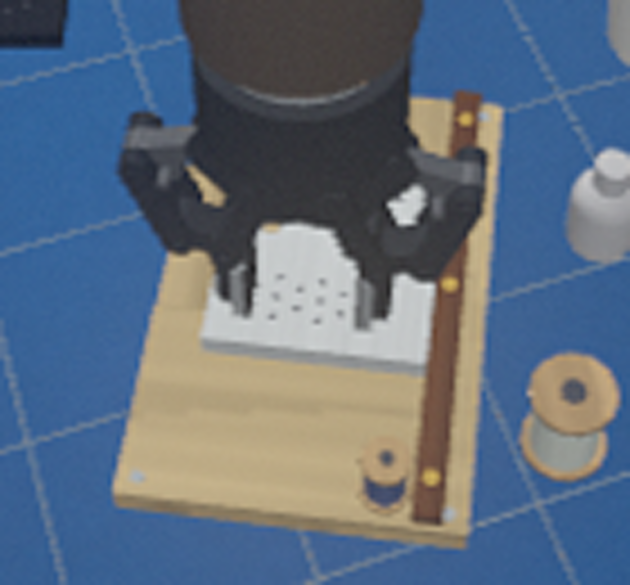

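View pics/ov4.png

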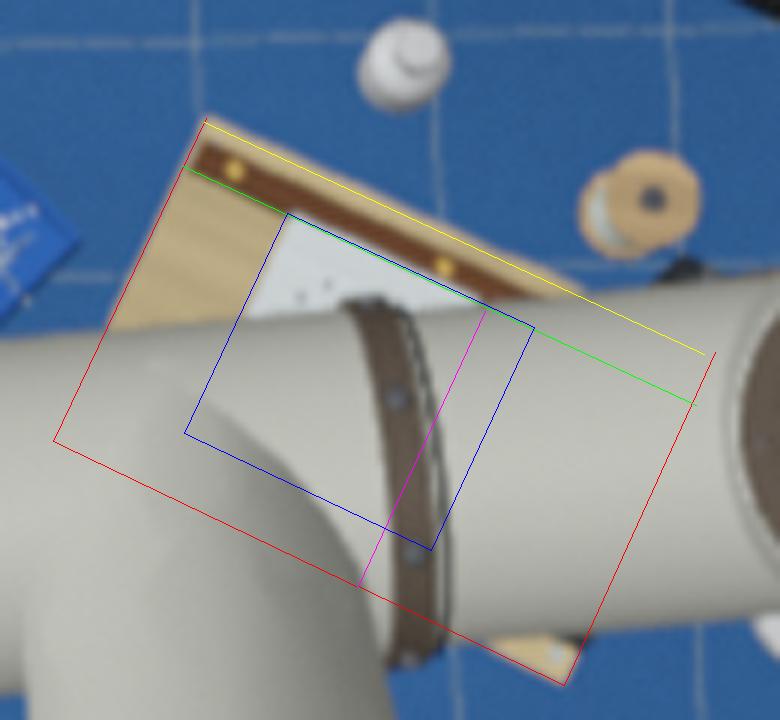

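View pics/wo4.png

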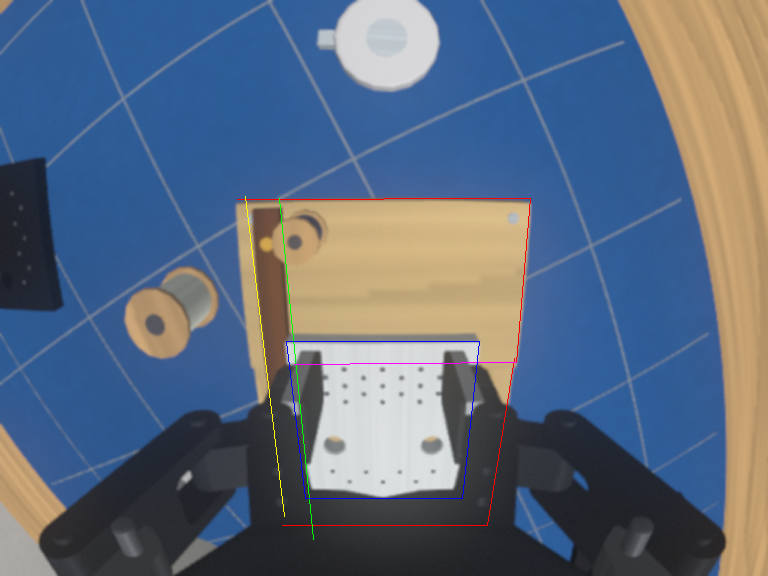

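Call:
play_rows --moves '[[[-0.006,-0.012,-0.08],0.01,0],[[-0.006,-0.012,-0.16],0.01,0],[[-0.006,-0.012,-0.2],0.01,0],[[-0.006,-0.012,-0.22],0.01,0],[[-0.006,-0.012,-0.235],0.01,0],[[-0.006,-0.012,-0.247],0.01,0],[[-0.006,-0.012,-0.252],0.01,0],[[-0.006,-0.012,-0.252],0.01,0]]'

```text
clock: 12.45
position: [487.3, -130.2, 189.2]
ee_rot: [-0.526, 0.85, -0.003, 0.0]
contact_force: [-0.3, 0.0, -0.9]
gripper_width: 42.8
```

```bash
python3 look.py 5
```

```text
[ 487.31648828 -130.15926155  189.15136092] [-0.32864553  0.04881613 -0.90083919] [ 1.46146855e-01 -9.91932609e+01  1.89151361e+02]
```

View pics/s5.png

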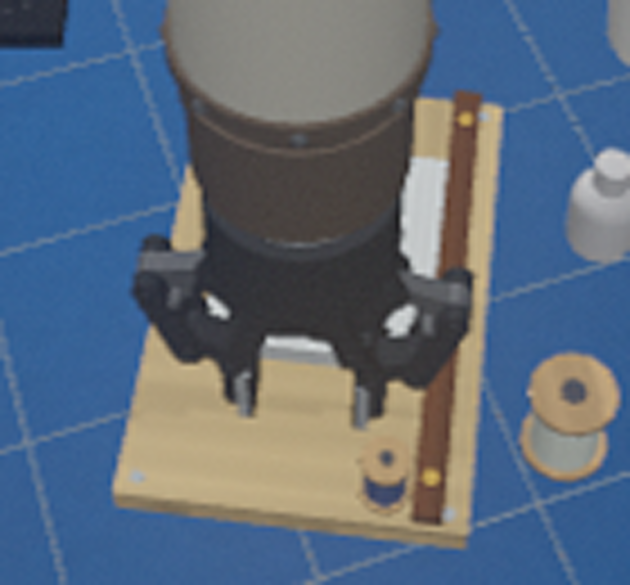

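View pics/w5.png

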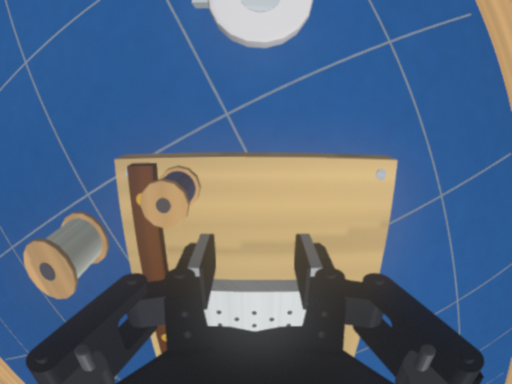

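Call:
play_rows --moves '[[[0.006,0.012,0],0,0],[[0.013,0.026,0],0,0],[[0.016,0.032,0],0,0],[[0.019,0.038,0],0,0],[[0.022,0.044,0],0,0],[[0.025,0.05,0],0,0],[[0.028,0.056,0],0,0],[[0.031,0.062,0],0,0],[[0.034,0.068,0],0,0],[[0.034,0.068,0],0,0]]'

```text
clock: 13.8
position: [497.7, -109.5, 189.1]
ee_rot: [-0.527, 0.85, -0.003, 0.001]
contact_force: [-0.6, -0.7, 0.4]
gripper_width: 42.5
```

```bash
python3 look.py 6
```

```text
[ 497.66617324 -109.52497214  189.13991827] [-0.59154539 -0.72112986  0.41962342] [  0.21328574 -76.10895086 189.13991827]
```

View pics/w6.png

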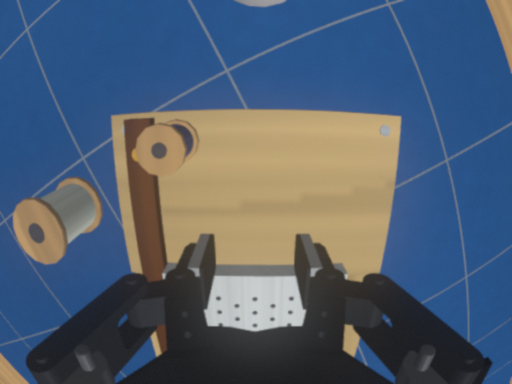

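Call:
play_rows --moves '[[[0.003,0.006,0],0,0],[[0.0045,0.009,0],0,0],[[0.006,0.012,0],0,0],[[0.0075,0.015,0],0,0],[[0.009,0.018,0],0,0],[[0.009,0.018,0],0,0]]'

```text
clock: 14.65
position: [500.4, -104.1, 189.1]
ee_rot: [-0.527, 0.85, -0.003, 0.001]
contact_force: [-0.4, -1.2, 0.1]
gripper_width: 42.6
```

Call:
play_rows --moves '[[[0.003,0.006,0],0,0],[[0.0045,0.009,0],0,0],[[0.0045,0.009,0],0,0]]'

```text
clock: 15.02
position: [502.0, -101.1, 189.0]
ee_rot: [-0.527, 0.85, -0.003, 0.001]
contact_force: [-0.6, -0.6, -0.8]
gripper_width: 42.8
```

```bash
python3 look.py 7
```

```text
[ 501.97318394 -101.1429843   189.04657687] [-0.634555   -0.58533404 -0.81657359] [  0.33257996 -66.68590303 189.04657687]
```

View pics/w7.png

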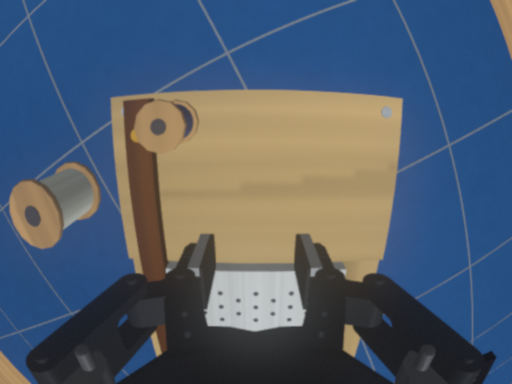

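View pics/s7.png

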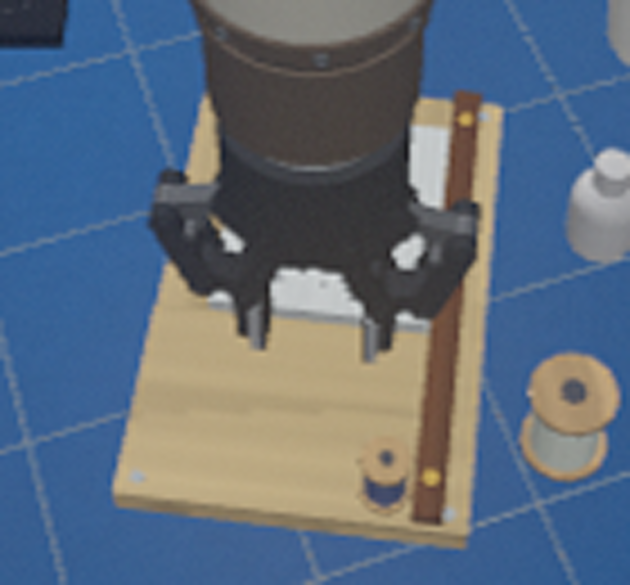

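Call:
play_rows --moves '[[[0.003,0.006,0],0,0],[[0.0045,0.009,0],0,0],[[0.0045,0.009,0],0,0]]'

```text
clock: 15.5
position: [503.3, -98.4, 189.1]
ee_rot: [-0.527, 0.85, -0.003, 0.001]
contact_force: [-0.9, -1.2, 0.4]
gripper_width: 42.3
```

```bash
python3 look.py 8
```

```text
[503.28019581 -98.42409281 189.1076542 ] [-0.86154683 -1.16121872  0.42610747] [  0.29065152 -63.66946591 189.1076542 ]
```

View pics/w8.png

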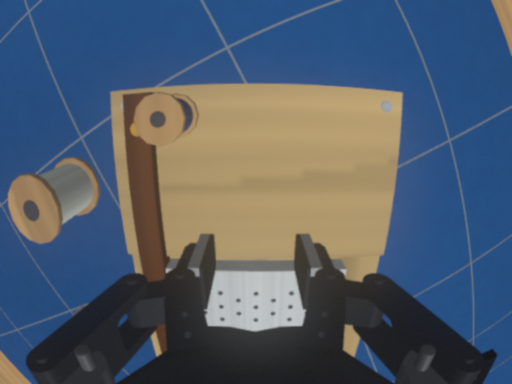

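Call:
play_rows --moves '[[[0.002,0.004,0],0,0],[[0.003,0.006,0],0,0],[[0.003,0.006,0],0,0]]'

```text
clock: 15.98
position: [504.0, -96.9, 189.1]
ee_rot: [-0.527, 0.85, -0.003, 0.001]
contact_force: [-1.2, -4.9, 0.8]
gripper_width: 42.6
```

```bash
python3 look.py 9
```

```text
[503.95083366 -96.87288875 189.06400793] [-1.22851824 -4.91353195  0.84016022] [  0.19954893 -61.98195606 189.06400793]
```

View pics/w9.png

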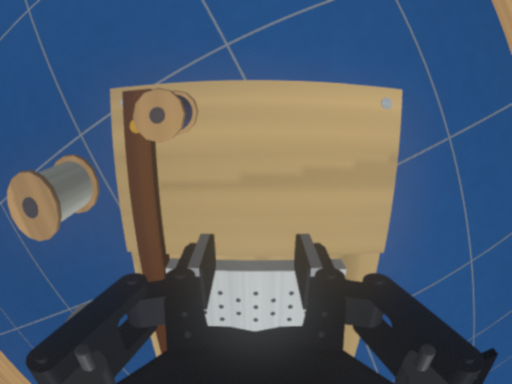

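Call:
play_rows --moves '[[[0.002,0.004,0],0,0],[[0.003,0.006,0],0,0],[[0.003,0.006,0],0,0]]'

```text
clock: 16.45
position: [504.2, -96.2, 189.1]
ee_rot: [-0.526, 0.85, -0.003, -0.001]
contact_force: [-2.1, -10.3, 2.2]
gripper_width: 42.8
```

Call:
play_rows --moves '[[[-0.01,-0.02,0],0,0],[[-0.025,-0.05,0],0,0],[[-0.025,-0.05,0],0,0],[[-0.025,-0.05,0.1],0,0],[[-0.025,-0.05,0.25],0,0],[[-0.05,-0.2,0.4],0,0],[[-0.1,-0.4,0.5],0,0],[[-0.2,-0.6,0.5],0,0],[[-0.2,-0.8,0.5],0,0],[[-0.2,-0.8,0.5],0,0]]'

```text
clock: 17.7
position: [443.5, -339.1, 339.0]
ee_rot: [-0.524, 0.852, -0.003, -0.0]
contact_force: [0.3, -0.1, -1.0]
gripper_width: 42.8
```

```bash
python3 look.py 10
python3 - <<'E'
from ov import *
q=np.array([531.4,-41.3,-.462])
p=arm.get_image('top')
overlay(p,q,None,'ov10.png',(255,145,130,120),6)
p=arm.get_image('wrist')
E
```

```text
[ 443.52206575 -339.14621646  339.01656662] [ 0.3424527  -0.10843393 -0.99391032] [  54.09671231 -305.79150692  339.01656662]
```

View pics/s10.png

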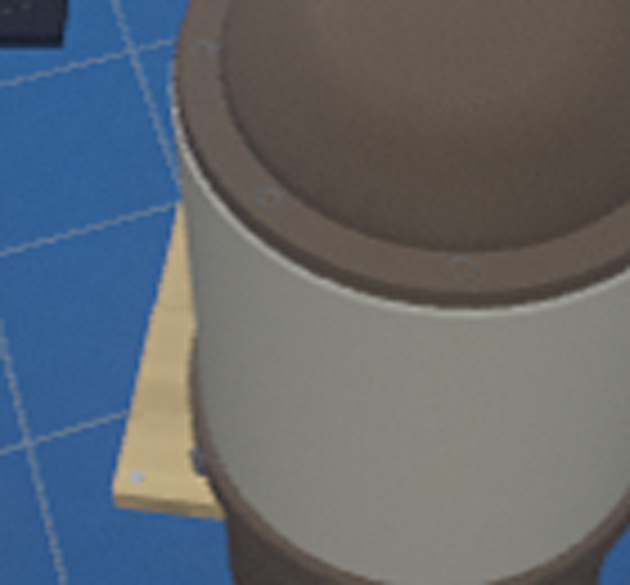

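View pics/ov10.png

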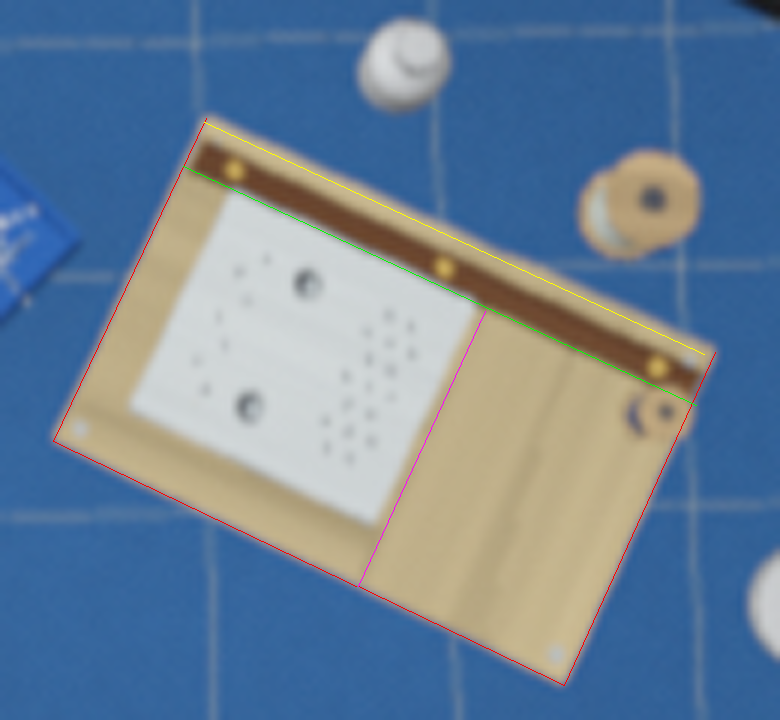

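View pics/w10.png

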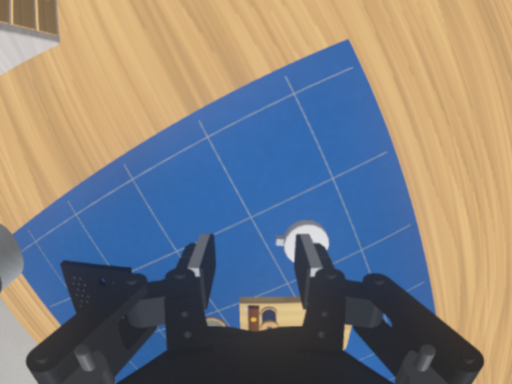

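Call:
play_rows --moves '[[[-0.15,-0.15,0.1],-0.2,0],[[-0.3,-0.3,0.2],-0.4,0],[[-0.5,-0.45,0.2],-0.6,0],[[-0.7,-0.6,0.2],-0.8,0],[[-0.85,-0.75,0.2],-1,0],[[-1,-0.9,0.2],-1,0],[[-1,-0.9,0.2],-1,0],[[-1,-0.9,0.2],-1,0]]'

```text
clock: 18.9
position: [143.9, -605.9, 398.1]
ee_rot: [-0.288, 0.958, -0.002, -0.001]
contact_force: [0.1, -0.1, -0.1]
gripper_width: 42.4
```

```bash
python3 look.py 11
python3 - <<'E'
from ov import *
q=np.array([531.4,-41.3,-.462])
p=arm.get_image('side')
overlay(p,q,np.array([531.4,-41.3,-.462]),'so11.png',(190,200,120,125),6)
im=p['pixels'][:,:,::-1]; cv2.imwrite('pics/s11b.png',cv2.resize(im[225:290,210:295],None,fx=9,fy=9,interpolation=cv2.INTER_CUBIC))
E
```

```text
[ 143.88790351 -605.93892239  398.11917582] [ 0.12884062 -0.13058364 -0.09034306] [ -95.2046462  -678.17314378  398.11917582]
```

View pics/s11b.png

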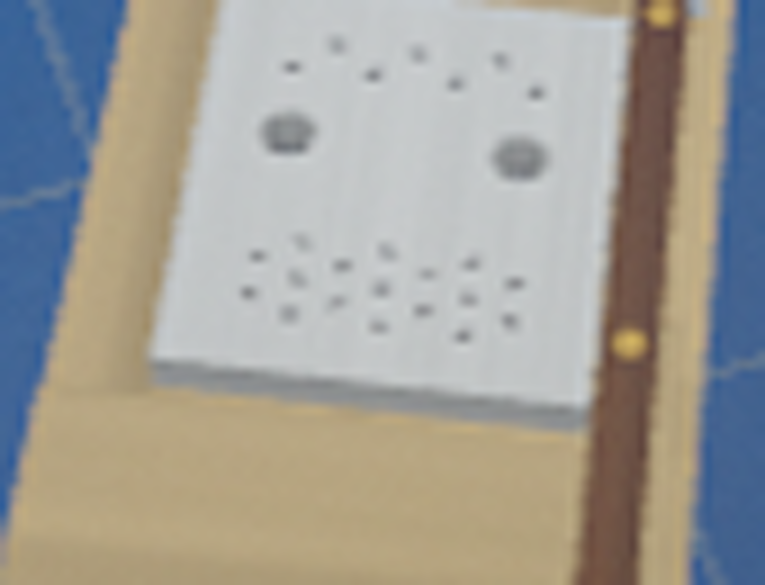

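View pics/so11.png

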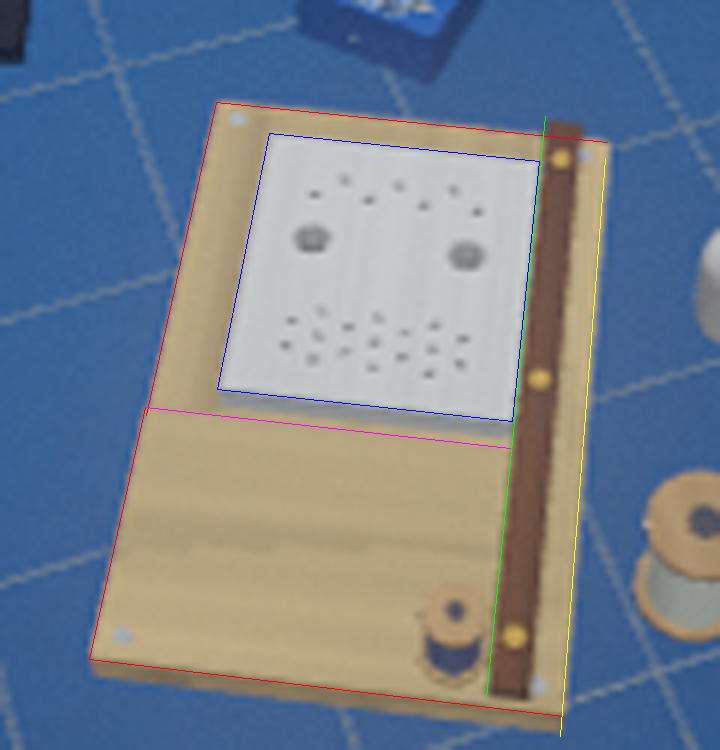

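Call:
play_rows --moves '[[[0.2,0.2,0],0.2,0],[[0.4,0.4,0],0.4,0],[[0.6,0.6,0],0.7,0],[[0.8,0.8,0],1,0],[[1,1,0],1,0],[[1,1,0],1,0],[[1,1,0],1,0]]'

```text
clock: 19.92
position: [447.6, -300.6, 399.4]
ee_rot: [-0.529, 0.848, -0.002, -0.0]
contact_force: [-0.1, -0.6, 0.4]
gripper_width: 42.5
```

Call:
play_rows --moves '[[[0.1,0.2,0],0,0],[[0.2,0.4,0],0,0],[[0.3,0.6,0],0,0],[[0.4,0.8,0],0,0],[[0.5,1,0],0,0],[[0.5,1,0],0,0],[[0.5,1,0],0,0]]'

```text
clock: 20.8
position: [597.6, 2.2, 399.2]
ee_rot: [-0.531, 0.847, -0.002, -0.0]
contact_force: [-1.3, -0.6, 0.7]
gripper_width: 42.7
```

Call:
play_rows --moves '[[[0,0.2,-0.1],0,0],[[0,0.3,-0.2],0,0],[[0,0.33,-0.35],0,0],[[0,0.33,-0.45],0,0],[[0,0.33,-0.45],0,0]]'

```text
clock: 21.42
position: [596.3, 100.2, 262.1]
ee_rot: [-0.531, 0.847, -0.002, -0.003]
contact_force: [0.3, -0.2, 0.8]
gripper_width: 42.7
```

Run:
```python
from ov import *
q=np.array([531.4,-41.3,-.462])
s=arm.read_state();print(s['position'],inv(q,q[2],s['position']))
p=arm.get_image('wrist');save(p,'w12.png')
overlay(p,q,None,'wo12.png',(0,0,512,384),1.5,True)
```

```text
[596.31629561 100.22692645 262.14865295] [ -4.97346278 155.6253868  262.14865295]
```

View pics/wo12.png

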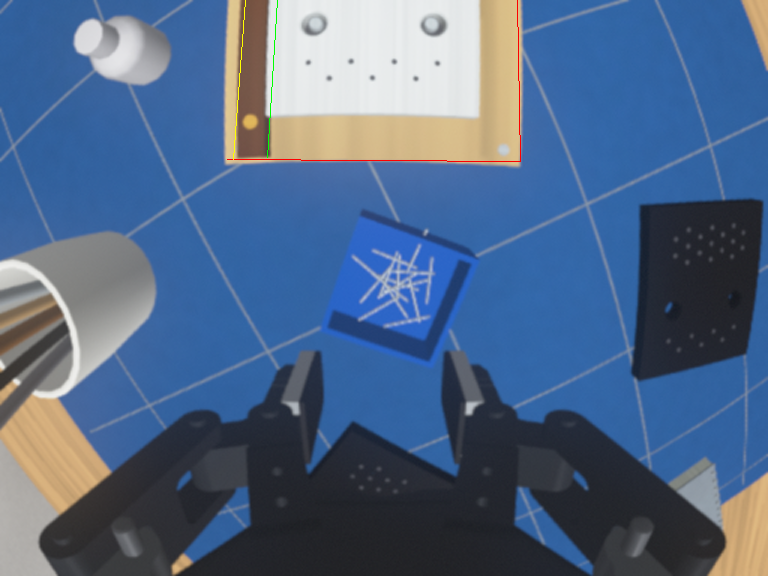

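Call:
play_rows --moves '[[[-0.03,-0.06,0],0,0],[[-0.08,-0.16,0],0,0],[[-0.12,-0.24,0],0,0],[[-0.12,-0.24,0],0,0],[[-0.12,-0.24,0],0,0]]'

```text
clock: 22.1
position: [561.5, 28.1, 265.2]
ee_rot: [-0.531, 0.847, -0.003, -0.0]
contact_force: [0.5, 1.0, -0.3]
gripper_width: 42.7
```

Run:
```python
from ov import *
import pickle
q=np.array([531.4,-41.3,-.462])
s=arm.read_state();print(s['position'],inv(q,q[2],s['position']))
p=arm.get_image('wrist');save(p,'w13.png');pickle.dump(p,open('w13.pkl','wb'));print(p['xyz'])
overlay(p,q,None,'wo13.png',(0,0,512,384),1.5,True)
im=p['pixels'][:,:,::-1];cv2.imwrite('pics/wz13.png',cv2.resize(im[0:250,120:380],None,fx=2.4,fy=2.4,interpolation=2))
```

```text
[561.53434806  28.08372515 265.19160513] [ -3.95190698  75.54179426 265.19160513]
[528.94502847 -38.01891511 236.17595833]
```

View pics/wz13.png

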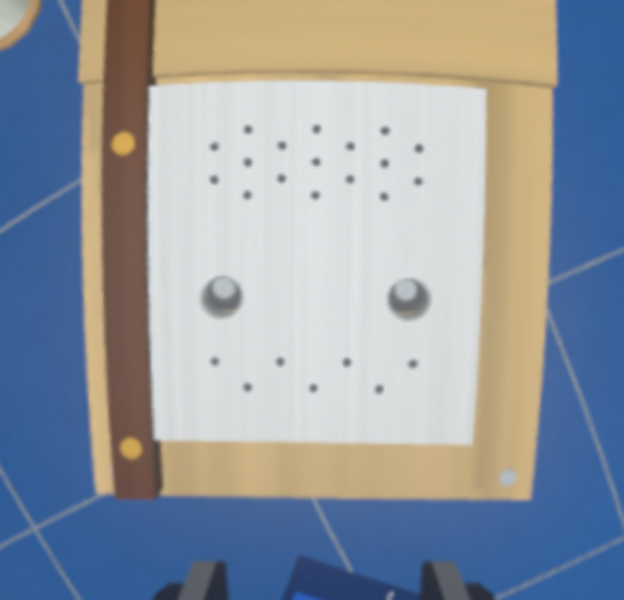

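Run:
```python
from h import *
import pickle
from scipy.optimize import least_squares
from scipy.spatial.transform import Rotation as Ro
p=pickle.load(open('w13.pkl','rb'))
f=lambda u,v:(120+(u+.5)/2.4-.5,(v+.5)/2.4-.5)
plate=[((50,-55,12),(149.5,86)),((-50,-55,12),(486,89)),((-50,55,12),(473,443.5)),((50,55,12),(155,439)),((28,10,12),(221.5,297)),((-28,10,12),(408.5,299))]
jig=[((75,80,10),(97,492)),((-75,80,10),(531,498)),((50.5,80,22),(158,494)),((-75,-58,15),(557,84)),((50.5,-58,22),(153,80)),((28,10,15),(223,288)),((-28,10,15),(405.5,290))]
K=foc(p)
def pr(x,X): # camera correction
    d=dict(p);d['xyz']=np.array(p['xyz'])+x[:3];d['rotation']=(Ro.from_matrix(R(p))*Ro.from_rotvec(x[3:6])).as_quat();return proj(d,X,True)
def res(x):
    q=x[6:9];out=[]
    for X,uv in jig: out+=list(np.subtract(pr(x,rt(q[:2],q[2],X)),f(*uv)))
    pp=x[9:15];Rp=Ro.from_rotvec(pp[3:]).as_matrix()
    for X,uv in plate: out+=list(np.subtract(pr(x,rt(q[:2],q[2],Rp@np.array(X)+pp[:3])),f(*uv)))
    out+=list(x[:3]/2*.5)+list(x[3:6]/.01*.5)
    return out
for z in (10,15):
    s=least_squares(res,[0]*6+[531.4,-41.3,-.462]+[0,0,z,0,0,0]);print(s.x.round(3),s.cost);print(np.round(s.fun,1))
```

```text
[ 0.00000e+00  0.00000e+00  2.21300e+00  7.00000e-03  2.90000e-02
  9.00000e-03  5.38414e+02 -4.30540e+01 -4.64000e-01 -4.39000e-01
  2.23600e+00  1.36650e+01 -2.30000e-02 -3.10000e-02  0.00000e+00] 15.844471913632956
[ 1.7 -1.4 -0.7  0.4  0.2  3.5 -0.9  1.3 -0.7 -2.3  0.7 -0.8 -0.6 -0.7
 -0.   0.2  0.2  0.  -0.4  0.2  0.3  0.3 -0.2 -0.4  0.1 -0.3  0.   0.
  0.6  0.3  1.4  0.4]
[ 0.00000e+00 -0.00000e+00  2.21300e+00  7.00000e-03  2.90000e-02
  9.00000e-03  5.38414e+02 -4.30550e+01 -4.64000e-01 -4.39000e-01
  2.23600e+00  1.36650e+01 -2.30000e-02 -3.10000e-02  0.00000e+00] 15.844471913830198
[ 1.7 -1.4 -0.7  0.4  0.2  3.5 -0.9  1.3 -0.7 -2.3  0.7 -0.8 -0.6 -0.7
 -0.   0.2  0.2  0.  -0.4  0.2  0.3  0.3 -0.2 -0.4  0.1 -0.3  0.  -0.
  0.6  0.3  1.4  0.4]
```

Call:
play_rows --moves '[[[-0.07,0.035,0],0,0],[[-0.18,0.09,0],0,0],[[-0.3,0.15,0],0,0],[[-0.3,0.15,0],0,0],[[-0.3,0.15,0],0,0],[[-0.3,0.15,0],0,0]]'

```text
clock: 22.9
position: [472.6, 73.6, 265.0]
ee_rot: [-0.531, 0.847, -0.003, -0.0]
contact_force: [-0.4, -0.4, 0.1]
gripper_width: 42.7
```

Run:
```python
from ov import *
import pickle
q=np.array([531.4,-41.3,-.462])
s=arm.read_state();print(s['position'],inv(q,q[2],s['position']))
p=arm.get_image('wrist');save(p,'w14.png');pickle.dump(p,open('w14.pkl','wb'));print(p['xyz'])
im=p['pixels'][:,:,::-1];cv2.imwrite('pics/wz14.png',cv2.resize(im[0:240,0:300],None,fx=2.5,fy=2.5,interpolation=2))
```

```text
[472.55306011  73.64559019 264.96474376] [-103.9133616    76.66462235  264.96474376]
[440.00318846   7.54393346 235.92601764]
```

View pics/wz14.png

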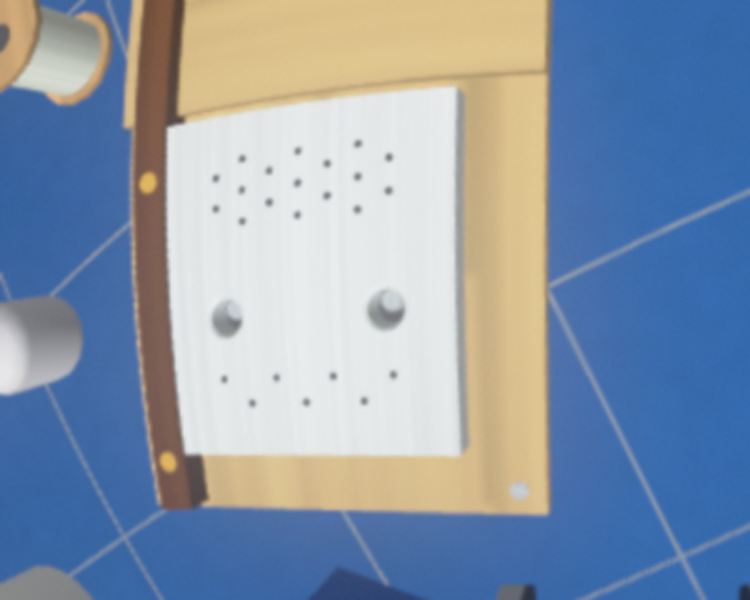

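Run:
```python
from h import *
import pickle
a=pickle.load(open('w13.pkl','rb'));b=pickle.load(open('w14.pkl','rb'))
P={'hole1':((221.5,297),(227,318)),'hole0':((408.5,299),(386,310)),'d_rf':((214,146),(216,178)),'d_rl':((418,148),(389,157)),'d_ff':((215,361),(224.5,379)),'d_fl':((412.5,363.5),(393.5,374.5)),
'c_rf':((149.5,86),(167.5,126)),'c_rl':((486,89),(456,87)),'c_fl':((473,443.5),(461,455)),'c_ff':((155,439),(185.5,454)),
'fscrew_r':((123,143),(148,183)),'fscrew_f':((130.5,448.5),(168,461.5)),'bscrew10':((508,478),(519,491)),'deck15':((557,84),(546,72)),'board10':((531,498),(549,514)),'pin1_15':((223,288),(234,311)),'pin0_15':((405.5,290),(391,301))}
q=np.array([538.4,-43,-.464])
for n,(u,v) in P.items():
    d1=ray(a,120+(u[0]+.5)/2.4-.5,(u[1]+.5)/2.4-.5,True);d2=ray(b,(v[0]+.5)/2.5-.5,(v[1]+.5)/2.5-.5,True)
    d1/=np.linalg.norm(d1);d2/=np.linalg.norm(d2);o1,o2=np.array(a['xyz']),np.array(b['xyz'])
    t=np.linalg.lstsq(np.stack([d1,-d2],1),o2-o1,rcond=None)[0];X=(o1+d1*t[0]+o2+d2*t[1])/2
    print(n,inv(q,q[2],X).round(1),'gap',np.linalg.norm(o1+d1*t[0]-o2-d2*t[1]).round(1))
```

```text
hole1 [20.8 14.1 22.6] gap 0.2
hole0 [-35.2  14.3  22.4] gap 0.2
d_rf [ 23.  -31.4  23.3] gap 0.2
d_rl [-36.9 -31.4  23.2] gap 0.2
d_ff [22.8 33.6 23.8] gap 0.0
d_fl [-37.   33.7  23.2] gap 0.2
c_rf [ 43.  -51.5  23.6] gap 0.4
c_rl [-57.1 -51.1  23.9] gap 0.2
c_fl [-57.2  58.4  23.7] gap 0.2
c_ff [42.6 58.5 23.7] gap 0.4
fscrew_r [ 50.8 -33.7  24. ] gap 0.3
fscrew_f [50.8 61.4 23.9] gap 0.1
bscrew10 [-72.8  73.3  12.3] gap 0.0
deck15 [-82.  -56.9  15.5] gap 1.1
board10 [-82.2  81.   11.1] gap 0.5
pin1_15 [21.1 12.  17.2] gap 0.5
pin0_15 [-34.9  11.9  16.6] gap 0.3
```

Run:
```python
from h import *
print(arm.read_state()['contact_force']);print(arm.job_done())
```

```text
[-0.4963836   0.22612202 -0.11776184]
the job is handed in; nothing more can be done
None
```

The plate is seated over both pins and flat in the recess, going by my last measurements. I handed the job in at about 23 s; the interface gives no verdict.

I kept the fingers half open. I first pushed the plate's -x edge until it lay flush along the fence. Then I pushed its rear edge along the fence until it dropped and came up against the pins at about 10 N. After that I backed off and never lifted it.

**Final checks, from two wrist-camera views:**
- **Height:** all four top corners measured at z of about 23.6–23.9 mm. The fence-top screws measured 24 mm in the same views, so the plate top is level and flush with the fence.
- **Holes:** each hole centre is about 2.2 mm from its pin in plan, against a limit of 3.5 mm, with the pins visible in both holes.
- **Other things:** I saw nothing disturbed in the pictures, but did not measure their positions. The robot was clear of everything at hand-in.

**What disagreed:**
- **Height fit:** an earlier fit from a single picture put the plate's underside at 13.7 mm with a slight tilt, but its errors were large because I had placed the fence end wrongly. I relied on the two-view measurement instead.
- **Wrist camera offset:** it read the jig's position about 7 mm away from the top camera's. I therefore compared the plate with jig points in the same views rather than using absolute positions.

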